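# Hook and snap shut the draw latch of a closet gear case

## Robot

A 6-joint arm with a two-finger parallel gripper is mounted at the origin on the work surface. World frame = base frame: x ahead of the robot, y to its left, z up, the work surface at z = 0. Lengths are in m, angles in rad, forces in N, time in s.
With the tool pointing down it reaches from about 0.3 to 0.875 m from the base axis. Payload 6.4 kg.
Tool frame: the origin (TCP) lies at the very end of the fingers, on their centre line; the grasp point (between the pads) lies 19 mm behind it; z points along the fingers, y is the direction in which the jaws open and shut (so a half turn about z gives the same grasp; the last joint's range is limited). The gripper opens to 88 mm and grips with 3 to 60 N. Pads are 18 mm wide; open, the fingers measure 123 mm over their backs; the gripper's body (75 mm by 187 mm) begins 45 mm behind the grasp point.
Start: joints at [1.077, 0.181, 1.607, -0, 1.354, -0.206], TCP at [0.163, 0.551, 0.239] pointing down, gripper open.
Joint ranges: [-2.99, 2.99], [-0.89, 2.07], [0.3, 2.58], [-1.14, 4.28], [0, 2.63], [-3.12, 3.12]. Speed limits (rad/s): [2.57, 2.57, 3.01, 3.14, 3.14, 3.14].

## Interface

Orientations are given as [roll, pitch, yaw] about the fixed x, y, z axes, in that order (R = Rz(yaw) Ry(pitch) Rx(roll)).
In Python, from cell import robot, vision, models gives the robot as it stands.
- The arm moves only by the tool step_arm, never from a script. Its arguments are lists of equal length, an entry for each row: "grip": the opening, from 0 (shut) to 1 (fully open); "delta_pos": the shift along the tool's x, y, z in mm, a list of three; "turn": the turn about the tool's z in rad. In form: {"grip": [grip, ...], "delta_pos": [[x, y, z], ...], "turn": [turn, ...]}. A call has 1 to 12 rows; each row shifts and turns the pose as measured when the row begins, along the tool's axes as they then stand; what a row does not reach is not made up. A row lasts 1/10 s, in which the tool goes at most 50 mm and 8.59 degrees, less where a joint would pass 70% of its speed; a pose out of reach is approached as far as the arm can. A call with a gripper value outside its range is refused whole. The fingers move at their own pace and stop on an object; "force" is the grip in N (left out, the last holds). Time passes only in rows, so rows that do not move let the fingers close. It gives the time, the measured TCP pose, the force and the opening at its end, in the units of the state.
- robot.get_state(): the state, without advancing time (a new reading comes with each control period).
- vision.get_image(name): name is "side" or "top" or "wrist"; returns a dict with "img" (420x560x3 uint8, red, green, blue), "depth" (420x560 float32, m along the optical axis (not along the pixel's ray), 0 where there is no reading), "fx", "fy", "cx", "cy" (pixels), "R" (3x3) and "t" (3): a world point X has camera coordinates R X + t. Camera axes: x right, y down, z forward; pixel columns grow to the right and rows downward; lengths in m; the calibration is good to about 2 mm. The wrist camera is an equidistant fisheye: a pixel r from the principal point sees the ray r / f radians off the axis. A picture is of the moment at which its call begins.
- robot.close_job(): hands the job in, once; it reports no verdict.
Trained networks look in a picture, given as the dict that the camera call returned (one of the last four; its "shot" number tells which), for a name from the list of things; names that differ only in an ending like _2 or _b are one class to them, and where a whole thing is asked for, a point or a joint stands for the part that bears it (a point fixed in the world has none). Each returns a list of dicts, best first, with "score" (0 to 1); they miss things now and then, are a little off and sometimes report something else, mostly with a low value. They report only what shows in the picture. A call takes as long as a camera call.
- models.masks_of(query, picture): "region" (420x560 bool, what is visible of it).
- models.pinpoint(query, picture): "location" ([x, y, z] in m, in world coordinates, good to about 4 mm: a listed point, or the origin of a listed thing).
The state is a dict: "time_s": time; "joint_positions": joint angles; "joint_vel": joint speeds; "joint_efforts": joint torques, N m; "ee_pos": TCP position; "tool_rot": TCP orientation; "wrist_force": force on the tool from outside, world axes, zero at the start; "moment": the same for the moment, N m; "width": finger opening in m.
Only numpy, scipy, OpenCV 4.12 (cv2) and the standard library are available. Lean on these libraries where they do the work, as an engineer would, in place of code of your own. Each camera call takes 0.05 s, during which the arm holds its last target.

## Task

The small grey hard case standing on the closet shelf has been left ajar with its draw latch undone. Lift the latch's wire loop over the keeper on the lid, and draw it in under the keeper's lip until you feel it bear firmly on the keeper; then swing the lever down over centre until it snaps fully home and holds the lid drawn in on its gasket. Go by feel, strain neither loop, keeper nor lever, and leave the other things on the shelf undisturbed.

Things in the scene. Friction and masses are not known exactly. Their poses are not given: they have to be found in the camera images.
- case: Grey hard case on its spine, fixed in a steel cradle: 260 mm wide (y), 125 mm thick (x), 150 mm high. Origin: on the shelf under its middle; z up, x from body half to lid half, within 0.45 rad of straight away from the robot. Its place and yaw vary. Flat top at z = 150 mm carries only the steel draw latch, at y = 0: lever pivot on the body half at (-14, 0, 162) mm, keeper on the lid half.
- lever: Latch lever: steel channel 22 mm wide. Origin: its pivot, at (-14, 0, 162) mm in the case's frame. Own frame = the case's when home: it reaches from x = +5 mm to the thumb tip at x = -46 mm, flat upper face at z = +6 mm from x = +5 to -37 mm, the last 9 mm turned up 3 mm. More than 30 N bends it.
- lever_angle (a joint): Lever angle, rad: 0 = home, flat along the case's -x; grows as the tip swings up and over towards the lid; hard stop at 2.05. Stays where left; starts at 0.5 to 1.3. With the loop hooked, slack ends at 0.85 to 1.5; then pressing at the tip takes a force rising to 2 to 10 N at 0.5 to 0.9 and falling again; past dead centre (0.12, tip 5 mm above home) it snaps home by itself and stays.
- lever_tip (a point): Point on the lever's flat upper face, 36 mm from the pivot, beside the upturned tip, where a thumb presses.
- loop: Wire loop of the latch: a U of 4 mm steel wire, 34 mm wide outside, 60 mm long, legs outside the lever. Origin: its pivot, on the lever at (-11.9, 0, -1.4) mm in the lever's frame; its x runs to the cross bar. Pinch it across its 34 mm width at the bar, with under 20 N a finger (50 N in all crushes it).
- loop_angle (a joint): Loop angle to the lever, rad; the loop's rise above level = loop_angle - lever_angle. Stays where left, so the loop turns along with the lever: a bar not under the keeper's lip lifts off as the lever is swung down. Starts at 1.45 to 1.75, the loop up in the air; about 0 when shut.
- loop_bar (a point): Middle of the loop's cross bar (4 mm thick, along the case's y, between the two legs).
- lid_angle (a joint): How far the lid is swung out from the case, rad, about a hinge 10 mm above the shelf: 0.050 when it hangs ajar on its springy gasket, 0.002 to 0.036 once the latch is shut (the spine has play, so the value differs). Springs back when not latched. At the keeper 9 N move it 1 mm (0.0066 rad).
- keeper_zone (a point): Point fixed to the case where the bar sits hooked on an average day, lid ajar: (40, 0, 162) mm in its frame. With the play of spine and gasket the true seat is up to 3 mm nearer or farther along x, and must be felt. The keeper is a steel hook 18 mm wide, open to +x: wall 2 mm to -x of the true seat, lip 2 to 5 mm above it and reaching 0.8 mm to +x of it, base plate 10 mm below.
- loop_reach (a point): Point fixed to the case, (47, 0, 158) mm in its frame. Outside the lip the lever's stop leaves the bar only 2 to 8 mm of play; this point lies there. The bar goes out over the lip, down here, and back in under the lip until it bears on the keeper's wall. A hand draws it in with some 4 to 6 N; over 9 N strains it.
- headlamp: Blue headlamp unit without strap, 60 x 70 x 43 mm, origin under its middle; on the turntable. Leave alone.
- compass: Black base-plate compass 100 x 58 x 14 mm, origin under its middle; on the turntable. Leave alone.
- clip: Green plastic spring clip 100 x 50 x 20 mm on the shelf, origin under its middle. Leave alone.
- turntable: Fixed wooden turntable, 220 mm across, 22 mm high, origin under its middle. Leave alone.

How it is judged:
On the way, in this order (a step that is already met when the one before it is completed fails the run):
1. the held loop's bar is drawn in under the keeper's lip, bearing on the keeper so that the lid just gives, the lever still open (x of loop_bar in the frame of case between 0.034 and 0.0445 m and z of loop_bar in the frame of case between 0.15 and 0.164 m and value of joint lever_angle above 0.5 rad and value of joint lid_angle below 0.0485 rad and contact force between the fingers and loop above 1 N), for 0.1 s.
2. the lever is home and the lid is drawn on to its gasket (value of joint lever_angle below 0.04 rad and value of joint lid_angle below 0.038 rad), for 0.2 s.
At the end, for the whole second after the job is handed in: The lever lies home (within 0.04 rad of flat) and at rest, the loop's bar is in the keeper's hook (3 mm about its shut place along the case, between the keeper's base and lip) and the latch holds the lid drawn in on its gasket (lid_angle under 0.038) (all of step 2 and x of loop_bar in the frame of case between 0.031 and 0.037 m and z of loop_bar in the frame of case between 0.15 and 0.1645 m and velocity of joint lever_angle between -0.05 and 0.05 rad/s); the robot touches nothing.
It fails at once if the lever was forced: more than 30 N of the fingers on it (contact force between the fingers and lever above 30 N and contact force between the fingers and loop below 1 N).
It fails at once if the wire loop was crushed: more than 50 N of the fingers on it (contact force between the fingers and loop above 50 N).
It fails at once if the keeper was strained: the loop held in the fingers dragged the lid in by over 0.0065 rad (more than 9 N) (value of joint lid_angle below 0.0435 rad and contact force between the fingers and loop above 5 N).
It fails at once if a bystander was disturbed (distance of any of headlamp, compass, clip from where it was at the start of the episode above 0.015 m or contact force between the fingers and turntable above 2 N).
It also fails if it takes over 54 s, if anything falls off the work surface, if the arm or the gripper's body presses on something with over 40 N, if the wrist force passes 120 N, or if a joint passes its speed limit or range.

## Working session

There is one attempt and no reset: what is moved stays moved. The work goes in short steps, Python scripts to look and compute and a tool call to move; the robot and the scene stay as the last step left them, time stands still between calls to the robot, and variables do not carry over. Pictures are saved under pics/ and viewed, and the job is handed in when it is done.

Besides the shell and the picture viewer there is one more tool, called after "Request:" as name(argument=value, ...), one argument or row to a line, values as JSON. step_arm: Moves the arm, as the interface text tells. Its arguments: {"type":"object","properties":{"grip":{"type":"array"},"delta_pos":{"type":"array"},"turn":{"type":"array"},"force":{"type":"number"}},"required":["grip","delta_pos","turn"]}

```bash
mkdir -p pics; ls; cat > h.py <<'E'
import numpy as np,cv2
from cell import robot,vision,models
from scipy.spatial.transform import Rotation as Ro
def save(p,n): cv2.imwrite('pics/'+n,cv2.cvtColor(p['img'],cv2.COLOR_RGB2BGR))
def proj(p,X):
    c=p['R']@np.array(X)+p['t']; return p['fx']*c[0]/c[2]+p['cx'],p['fy']*c[1]/c[2]+p['cy']
def unproj(p,u,v,d=None):
    d=p['depth'][int(v),int(u)] if d is None else d
    c=np.array([(u-p['cx'])/p['fx']*d,(v-p['cy'])/p['fy']*d,d]); return np.asarray(p['R']).T@(c-p['t'])
E
python3 - <<'E'
from h import *
s=robot.get_state(); print(s)
for n in ['side','top','wrist']:
    p=vision.get_image(n); save(p,n+'0.png')
    print(n,p['fx'],np.round(p['R'],3).tolist(),np.round(p['t'],3))
    for q in ['case','lever','lever_tip','loop','loop_bar','keeper_zone','loop_reach','clip','headlamp','compass','turntable']:
        r=models.pinpoint(q,p); print(q,[(round(a['score'],2),np.round(a['location'],4).tolist()) for a in r[:2]])
E
```

```text
pics
{'time_s': 0.0, 'joint_positions': array([ 1.07667284e+00,  1.81475971e-01,  1.60796888e+00, -7.26496674e-06,
        1.35377983e+00, -2.06292166e-01]), 'joint_vel': array([-0.000683  , -0.00180023, -0.00012454, -0.00064088,  0.00092556,
        0.00034524]), 'joint_efforts': array([-2.75919456e-04, -4.33850956e+01, -3.41855299e+01,  7.03798863e-02,
        3.83498543e-02, -8.80879020e-05]), 'ee_pos': array([0.16296121, 0.55089247, 0.23786563]), 'tool_rot': array([-3.13999378e+00, -3.27348385e-04,  2.85376264e+00]), 'wrist_force': array([-0.29984462, -0.39808174, -0.55739741]), 'moment': array([ 0.01774481, -0.01730131, -0.03047668]), 'width': 0.08822490639209005}
side 476.9842589845162 [[0.999, -0.044, -0.016], [-0.039, -0.613, -0.789], [0.025, 0.789, -0.614]] [-0.543  0.163  1.558]
case [(0.76, [0.5406, -0.0064, 0.0005])]
lever [(0.41, [0.5305, -0.0094, 0.1643])]
lever_tip [(0.48, [0.5223, -0.0064, 0.1993])]
loop [(0.54, [0.5177, -0.0062, 0.1717])]
loop_bar [(0.51, [0.5771, 0.0087, 0.1998]), (0.42, [0.5003, 0.4273, -0.0014])]
keeper_zone [(0.95, [0.5823, 0.0117, 0.1673]), (0.3
[... 576 characters left out ...]
 0.1976])]
loop [(0.62, [0.5275, -0.0051, 0.1756])]
loop_bar [(0.59, [0.5763, 0.01, 0.1931])]
keeper_zone [(0.74, [0.5063, 0.4255, -0.0001]), (0.57, [0.5767, 0.0105, 0.1618])]
loop_reach [(0.62, [0.5836, 0.0095, 0.1604])]
clip [(0.69, [0.5037, -0.3651, 0.0028])]
headlamp [(0.66, [0.4913, 0.481, 0.0211])]
compass [(0.71, [0.4995, 0.3756, 0.0198])]
turntable [(0.79, [0.5046, 0.4302, 0.0021])]
wrist 325.19226210127806 [[0.284, 0.959, 0.001], [0.913, -0.27, 0.306], [0.294, -0.086, -0.952]] [-0.577 -0.042  0.391]
case []
lever []
lever_tip []
loop []
loop_bar []
keeper_zone []
loop_reach []
clip []
headlamp []
compass [(0.63, [0.5004, 0.3788, 0.0196])]
turntable [(0.64, [0.4992, 0.3758, 0.0227])]
```

View pics/side0.png

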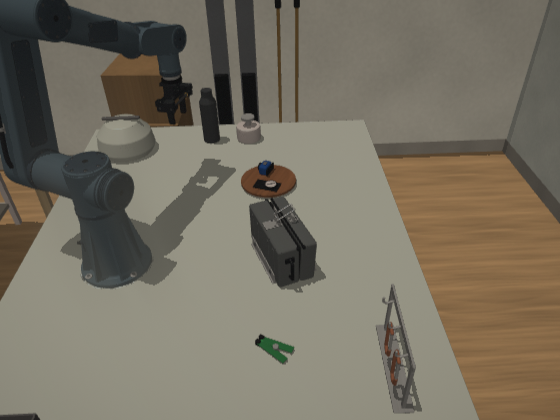

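View pics/top0.png

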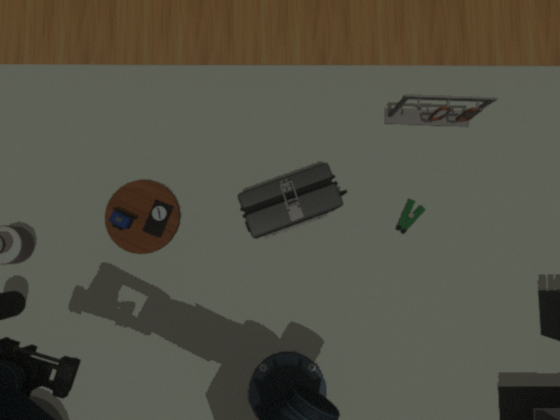

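View pics/wrist0.png

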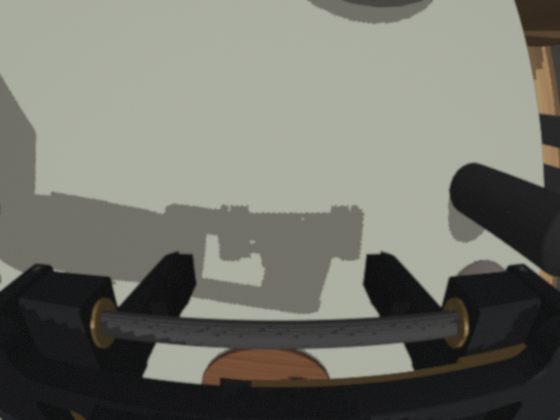

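```bash
python3 - <<'E'
from h import *
for n in ['top','side']:
    p=vision.get_image(n)
    m=models.masks_of('case',p)[0]['region']
    v,u=np.nonzero(m&(p['depth']>0)); d=p['depth'][v,u]
    P=(np.c_[(u-p['cx'])/p['fx']*d,(v-p['cy'])/p['fy']*d,d]-p['t'])@np.asarray(p['R'])
    s=P[(abs(P[:,2]-.15)<.008)]
    r=cv2.minAreaRect((s[:,:2]*1000).astype(np.float32)); print(n,len(s),np.median(s[:,2]),r, np.deg2rad(r[2]))
    print(np.round(-np.asarray(p['R']).T@p['t'],3))
p=vision.get_image('wrist'); s=robot.get_state()
T=Ro.from_euler('xyz',s['tool_rot']).as_matrix()
c=-np.asarray(p['R']).T@p['t']; print('cam in tool',T.T@(c-s['ee_pos']), (np.asarray(p['R'])@T).round(3), p['cx'],p['cy'])
p=vision.get_image('top')
c=p['img'][150:250,225:360]; cv2.imwrite('pics/c1.png',cv2.cvtColor(cv2.resize(c,None,fx=5.5,fy=5.5,interpolation=cv2.INTER_CUBIC),cv2.COLOR_RGB2BGR))
E
```

```text
top 2453 0.1493805373841118 ((529.919189453125, -5.4788970947265625), (105.35908508300781, 264.5128479003906), 19.708776473999023) 0.34398304101088156
[0.417 0.046 1.224]
side 1184 0.148085294183355 ((537.2114868164062, -7.9657135009765625), (120.82609558105469, 269.3927001953125), 19.07485580444336) 0.33291903813068824
[ 0.51  -1.152  1.077]
cam in tool [ 0.0799929   0.00158238 -0.14664283] [[ 0.     1.    -0.001]
 [-0.952 -0.    -0.306]
 [-0.306  0.001  0.952]] 279.16146208861755 209.59759989480173
```

View pics/c1.png

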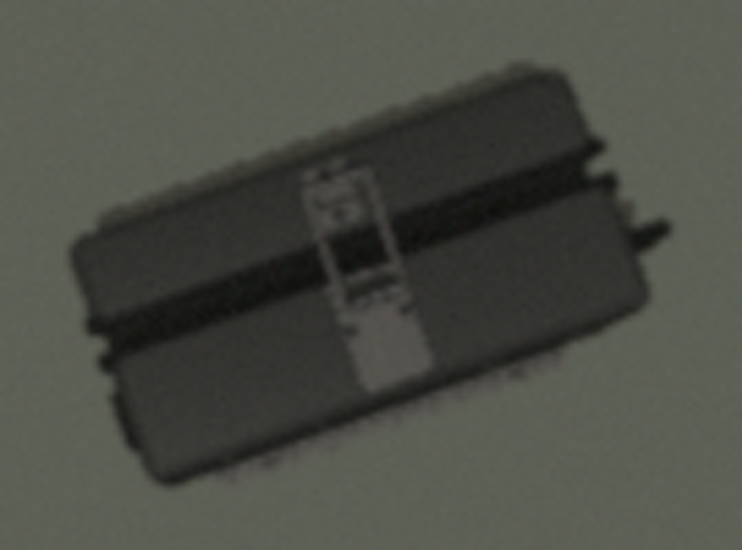

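Request:
step_arm(
  grip=[1, 1, 1, 1, 1, 1, 1, 1, 1, 1, 1, 1],
  delta_pos=[
    [-35, -28, -4],
    [-35, -28, -4],
    [-35, -28, -4],
    [-35, -28, -4],
    [-35, -28, -4],
    [-35, -28, -4],
    [-35, -28, -4],
    [-35, -28, -4],
    [-35, -28, -4],
    [-35, -28, -4],
    [-35, -28, -4],
    [-35, -28, -4],
  ],
  turn=[0, 0, 0, 0, 0, 0, 0, 0, 0, 0, 0, 0],
)

```text
time_s: 3.3
ee_pos: [0.4795, 0.0983, 0.2897]
tool_rot: [3.137, 0.005, 2.865]
wrist_force: [0.6, 0.7, 0.0]
width: 0.0884
```

Request:
step_arm(
  grip=[1, 1, 1, 1, 1, 1, 1, 1, 1, 1],
  delta_pos=[
    [-35, -30, 0],
    [-35, -30, 0],
    [-24, -20, 0],
    [0, 0, 0],
    [0, 0, 0],
    [0, 0, 0],
    [0, 0, 0],
    [0, 0, 0],
    [0, 0, 0],
    [0, 0, 0],
  ],
  turn=[0, 0, 0, -0.14, -0.14, -0.14, -0.14, -0.08, 0, 0],
)

```text
time_s: 4.3
ee_pos: [0.5537, -0.0175, 0.2903]
tool_rot: [-3.14, 0.008, -2.766]
wrist_force: [0.2, -0.6, 0.7]
width: 0.0881
```

```bash
python3 - <<'E'
from h import *
s=robot.get_state(); print(s['time_s'],s['ee_pos'],s['tool_rot'],s['wrist_force'])
p=vision.get_image('wrist'); save(p,'w1.png'); import pickle; pickle.dump(p,open('w1.pkl','wb'))
for q in ['case','lever','lever_tip','loop','loop_bar','keeper_zone','loop_reach']:
    r=models.pinpoint(q,p); print(q,[(round(a['score'],2),np.round(a['location'],4).tolist()) for a in r[:2]])
E
```

```text
4.3 [ 0.55367144 -0.01748509  0.29025078] [-3.13977264  0.00849229 -2.76612527] [ 0.16266111 -0.61676569  0.66640114]
case [(0.92, [0.5442, 0.0003, -0.0034])]
lever [(0.7, [0.5283, -0.0061, 0.1601])]
lever_tip [(0.81, [0.5226, -0.0147, 0.1964])]
loop [(0.67, [0.5269, -0.0132, 0.1722])]
loop_bar [(0.64, [0.5777, 0.0069, 0.1989]), (0.26, [0.5004, 0.4316, 0.0052])]
keeper_zone []
loop_reach []
```

View pics/w1.png

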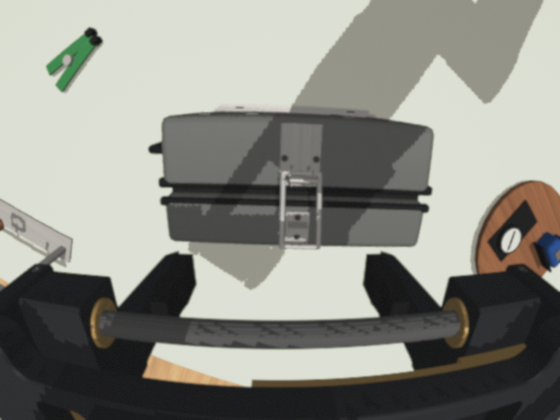

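```bash
cat >> h.py <<'E'
def funproj(p,u,v,d):
    x=(np.asarray(u,float)-p['cx'])/p['fx'];y=(np.asarray(v,float)-p['cy'])/p['fy'];th=np.hypot(x,y)+1e-9
    k=np.tan(th)/th; C=np.stack([x*k*d,y*k*d,d+0*x],-1); return (C-p['t'])@np.asarray(p['R'])
def fproj(p,X):
    C=np.atleast_2d(X)@np.asarray(p['R']).T+p['t']; r=np.hypot(C[:,0],C[:,1])+1e-12; th=np.arctan2(r,C[:,2])
    return np.stack([p['cx']+p['fx']*th*C[:,0]/r,p['cy']+p['fy']*th*C[:,1]/r],-1)
E
python3 - <<'E'
from h import *
import pickle; p=pickle.load(open('w1.pkl','rb'))
V,U=np.mgrid[0:420,0:560]; P=funproj(p,U,V,p['depth'])
m=(p['depth']>0)&(abs(P[...,2]-.15)<.006)&(U>130)&(U<460)&(V>90)&(V<260)
s=P[m]; r=cv2.minAreaRect((s[:,:2]*1000).astype(np.float32)); print(len(s),np.median(s[:,2]),r,np.deg2rad(r[2]))
m2=(p['depth']>0)&(P[...,2]>.158)&(U>260)&(U<340)&(V>110)&(V<260)
psi=0.345; o=np.array([0.543,-0.003])
Q=P[m2]; c,sn=np.cos(psi),np.sin(psi)
xy=(Q[:,:2]-o)@np.array([[c,-sn],[sn,c]])
a=np.c_[U[m2],V[m2],xy*1000,Q[:,2]*1000]
for v in range(110,260,4):
    b=a[a[:,1]==v]
    if len(b): print(v,[(int(q[0]),*q[2:].round(0).astype(int)) for q in b[::3]])
c=p['img'][110:260,240:360]; cv2.imwrite('pics/w1c.png',cv2.cvtColor(cv2.resize(c,None,fx=4,fy=4,interpolation=cv2.INTER_CUBIC),cv2.COLOR_RGB2BGR))
E
```

```text
29856 0.14967191217353032 ((538.6079711914062, -3.4327239990234375), (125.05762481689453, 266.4985046386719), 19.867046356201172) 0.3467453715620526
166 [(291, np.int64(-23), np.int64(-6), np.int64(159)), (308, np.int64(-24), np.int64(8), np.int64(159))]
170 [(283, np.int64(-23), np.int64(-13), np.int64(175)), (286, np.int64(-23), np.int64(-11), np.int64(174)), (289, np.int64(-24), np.int64(-9), np.int64(182)), (292, np.int64(-21), np.int64(-6), np.int64(168)), (308, np.int64(-22), np.int64(8), np.int64(166)), (313, np.int64(-25), np.int64(10), np.int64(182))]
174 [(281, np.int64(-19), np.int64(-15), np.int64(174)), (284, np.int64(-19), np.int64(-12), np.int64(175)), (287, np.int64(-20), np.int64(-10), np.int64(176)), (290, np.int64(-21), np.int64(-8), np.int64(183)), (293, np.int64(-20), np.int64(-5), np.int64(175)), (296, np.int64(-20), np.int64(-3), np.int64(175)), (299, np.int64(-20), np.int64(0), np.int64(175)), (302, np.int64(-20), np.int64(2), np.int64(175)), (305, np.int64(-20), np.int64(5), np.int64(175)), (308, np.int64(-20), np.int64(7), np.int64(177)), (311, np.int64(-20)
[... 5259 characters left out ...]
6 [(279, np.int64(35), np.int64(-15), np.int64(197)), (282, np.int64(35), np.int64(-12), np.int64(198)), (285, np.int64(34), np.int64(-10), np.int64(198)), (288, np.int64(35), np.int64(-8), np.int64(197)), (291, np.int64(35), np.int64(-5), np.int64(197)), (294, np.int64(35), np.int64(-3), np.int64(197)), (297, np.int64(35), np.int64(0), np.int64(197)), (300, np.int64(34), np.int64(2), np.int64(198)), (303, np.int64(35), np.int64(5), np.int64(197)), (306, np.int64(34), np.int64(7), np.int64(198)), (309, np.int64(34), np.int64(9), np.int64(198)), (312, np.int64(34), np.int64(12), np.int64(197)), (315, np.int64(34), np.int64(14), np.int64(198)), (318, np.int64(34), np.int64(17), np.int64(197))]
```

View pics/w1c.png

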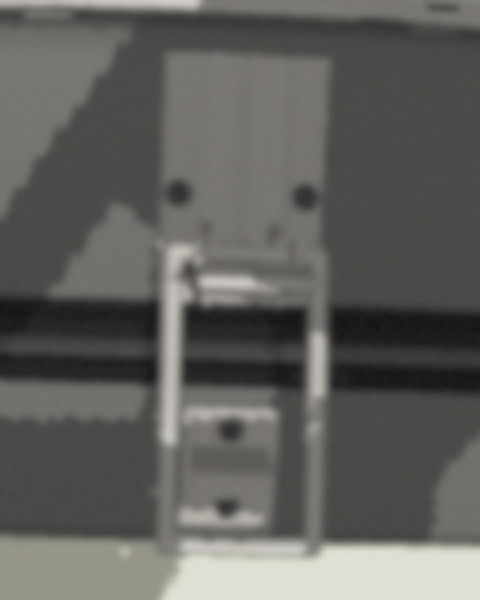

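Request:
step_arm(
  grip=[1, 1, 1, 1],
  delta_pos=[
    [-28, 18, 20],
    [0, 0, 30],
    [0, 0, 20],
    [0, 0, 0],
  ],
  turn=[0.03, 0, 0, 0],
)

```text
time_s: 5.1
ee_pos: [0.5757, 0.0103, 0.2201]
tool_rot: [-3.138, 0.012, -2.797]
wrist_force: [-0.3, -0.1, 0.4]
width: 0.0884
```

```bash
cat >> h.py <<'E'
O=np.array([.543-.00044,-.003+.00122,0]); PSI=.346
C=Ro.from_euler('z',PSI).as_matrix()
def tocase(X): return (np.asarray(X)-O)@C*1000
def T(s): return Ro.from_euler('xyz',s['tool_rot']).as_matrix()
def delta(s,tgt): # case mm
    return T(s).T@(O+C@(np.array(tgt)/1000)-s['ee_pos'])*1000
def rep():
    s=robot.get_state()
    print('t',round(s['time_s'],2),'case',tocase(s['ee_pos']).round(2),'yawerr',round((s['tool_rot'][2]+np.pi-PSI+np.pi)%(2*np.pi)-np.pi,4),'rp',np.round(s['tool_rot'][:2],4),'Fcase',(s['wrist_force']@C).round(2),'w',round(s['width']*1000,2))
    return s
E
python3 - <<'E'
from h import *
s=rep(); print(delta(s,[32.5,0,188.5]))
p=vision.get_image('wrist'); save(p,'w2.png')
V,U=np.mgrid[0:420,0:560]; P=tocase(funproj(p,U,V,p['depth']).reshape(-1,3)).reshape(420,560,3)
m=(p['depth']>0)&(P[...,2]>158)&(P[...,2]<212)&(abs(P[...,1])<20)&(P[...,0]>-40)&(P[...,0]<50)
for x0 in range(-28,50,4):
    b=P[m&(abs(P[...,0]-x0)<.7)]
    if len(b): print(x0,len(b),'y',b[:,1].min().round(1),b[:,1].max().round(1),'z',np.percentile(b[:,2],[0,50,100]).round(1))
b=P[m&(P[...,0]>30)&(P[...,2]>185)&(abs(P[...,1])<10)]; print('bar',b.min(0),b.max(0),np.median(b,0))
b=P[m&(P[...,0]>25)&(P[...,2]<175)&(P[...,2]>165)&(abs(P[...,1])<12)]; print('lip',len(b), np.percentile(b,[0,2,50,98,100],axis=0).round(1))
E
```

```text
t 5.1 case [3.5240e+01 1.4000e-01 2.2015e+02] yawerr -0.0015 rp [-3.1378  0.0121] Fcase [-0.29 -0.04  0.44] w 88.37
[ 3.12276851e+00 -2.78222141e-02  3.16121154e+01]
-24 117 y -10.2 10.8 z [159.3 200.1 205.8]
-20 70 y -16.1 17.0 z [174.1 176.7 208. ]
-16 74 y -16.6 17.0 z [175.1 184.3 186.5]
-12 74 y -16.6 17.0 z [168.5 177.  180.9]
-8 52 y -16.5 16.9 z [159.1 179.5 182.3]
-4 36 y -16.5 17.4 z [180.2 182.  183.5]
0 34 y -16.4 17.5 z [181.4 183.4 185.5]
4 37 y -16.4 17.4 z [183.3 184.7 186.7]
8 35 y -16.3 17.3 z [184.6 187.1 188. ]
12 40 y -16.2 17.3 z [187.  188.1 190.3]
16 35 y -16.2 17.2 z [188.4 190.3 191.7]
20 37 y -16.2 17.3 z [189.4 191.3 193.1]
24 34 y -16.1 17.3 z [190.4 193.  194.6]
28 36 y -16.2 17.3 z [193.  194.9 196.4]
32 87 y -16.1 17.2 z [164.8 167.1 198.3]
36 162 y -16.2 16.7 z [164.9 197.3 199. ]
bar [ 33.09995758  -9.82393204 194.61483798] [ 37.13820946   9.79487227 199.0810228 ] [ 3.46414777e+01 -7.72921630e-03  1.97390850e+02]
lip 271 [[ 30.3  -8.4 165. ]
 [ 30.7  -8.3 165.2]
 [ 33.8   0.9 166.3]
 [ 37.4   9.5 167.4]
 [ 37.6   9.6 167.9]]
```

View pics/w2.png

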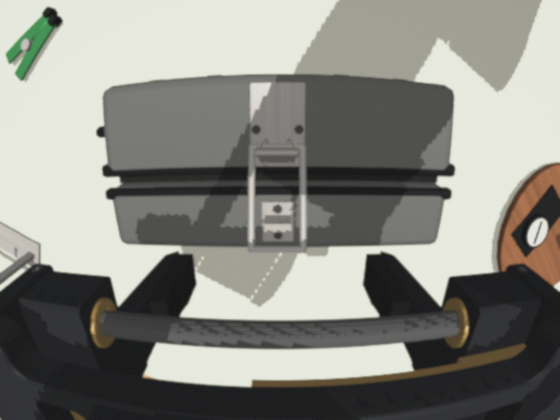

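Request:
step_arm(
  grip=[1, 1, 1, 1],
  delta_pos=[
    [2.5, 0.4, 20],
    [0, 0, 11.5],
    [0, 0, 0],
    [0, 0, 0],
  ],
  turn=[0, 0, 0, 0],
)

```text
time_s: 5.55
ee_pos: [0.5771, 0.0086, 0.1947]
tool_rot: [-3.133, 0.02, -2.798]
wrist_force: [-0.1, 0.7, -0.2]
width: 0.088
```

```bash
python3 - <<'E'
from h import *
s=rep(); print(delta(s,[33,0.4,188.5]))
E
```

```text
t 5.55 case [ 36.05  -1.93 194.71] yawerr -0.0023 rp [-3.1329  0.02  ] Fcase [ 0.15  0.64 -0.23] w 87.96
[3.18089386 2.38062387 6.13130375]
```

Request:
step_arm(
  grip=[1, 1, 1],
  delta_pos=[
    [3, 2.4, 3],
    [0, 0, 3],
    [0, 0, 0],
  ],
  turn=[0, 0, 0],
)

```text
time_s: 5.85
ee_pos: [0.5748, 0.0096, 0.191]
tool_rot: [-3.131, 0.024, -2.798]
wrist_force: [-0.1, -0.3, 0.1]
width: 0.0884
```

```bash
python3 - <<'E'
from h import *
s=rep(); print(delta(s,[33,0.4,188.5]))
E
```

```text
t 5.85 case [ 3.4160e+01 -1.9000e-01  1.9098e+02] yawerr -0.0025 rp [-3.1308  0.0235] Fcase [-0.21 -0.28  0.05] w 88.36
[1.22119735 0.6146015  2.44894954]
```

Request:
step_arm(
  grip=[1, 1],
  delta_pos=[
    [1.8, 0.9, 3.4],
    [0, 0, 0],
  ],
  turn=[0, 0],
)

```text
time_s: 6.05
ee_pos: [0.5729, 0.0099, 0.1877]
tool_rot: [-3.13, 0.024, -2.798]
wrist_force: [-0.9, 0.1, -0.4]
width: 0.088
```

```bash
python3 - <<'E'
from h import *
s=rep(); print(delta(s,[33,0.4,188.5]))
E
```

```text
t 6.05 case [ 32.5    0.67 187.74] yawerr -0.0024 rp [-3.1304  0.0241] Fcase [-0.79  0.35 -0.36] w 87.95
[-0.52159788 -0.27657666 -0.74678366]
```

Request:
step_arm(
  grip=[0.44, 0.44, 0.44, 0.44, 0.44, 0.44],
  delta_pos=[
    [0, 0, 0],
    [0, 0, 0],
    [0, 0, 0],
    [0, 0, 0],
    [0, 0, 0],
    [0, 0, 0],
  ],
  turn=[0, 0, 0, 0, 0, 0],
  force=5,
)

```text
time_s: 6.65
ee_pos: [0.5731, 0.0098, 0.1879]
tool_rot: [-3.13, 0.024, -2.798]
wrist_force: [-0.3, -0.0, 0.3]
width: 0.0423
```

```bash
python3 - <<'E'
from h import *
s=rep(); 
p=vision.get_image('wrist'); save(p,'w3.png')
E
```

```text
t 6.65 case [ 32.63   0.59 187.86] yawerr -0.0025 rp [-3.1303  0.0244] Fcase [-0.33  0.08  0.28] w 42.33
```

View pics/w3.png

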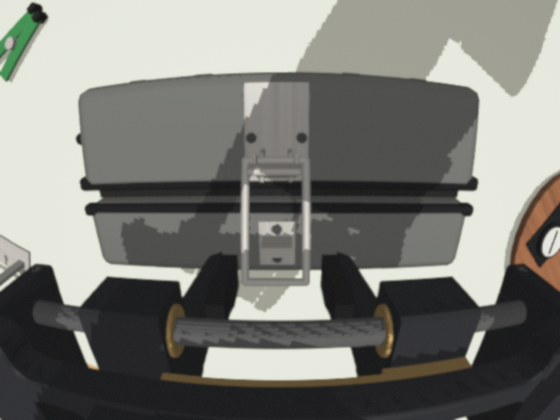

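```bash
python3 - <<'E'
from h import *
s=rep(); M=T(s)
p=vision.get_image('wrist')
R=np.asarray(p['R']); c=-R.T@p['t']; print('cam in tool',M.T@(c-s['ee_pos']))
w=s['width']*500
for z in (0,-7,-19): print(z,fproj(p,[s['ee_pos']+M@(np.array([0,y,z])/1000) for y in (-w,0,w)]).round(1).tolist())
V,U=np.mgrid[0:420,0:560]; P=(funproj(p,U,V,p['depth'])-s['ee_pos'])@M*1000
m=(p['depth']>0)&(U>230)&(U<320)&(V>180)&(V<290)&(P[...,2]<12)&(P[...,2]>-30)
for v in range(190,290,8):
    q=m[v]; 
    if q.any(): print(v,'y',P[v][q][:,1].min().round(1),P[v][q][:,1].max().round(1),'x',np.median(P[v][q][:,0]).round(1),'z',np.median(P[v][q][:,2]).round(1),np.nonzero(q)[0][[0,-1]])
c=p['img'][150:300,190:370]; cv2.imwrite('pics/w3c.png',cv2.cvtColor(cv2.resize(c,None,fx=4,fy=4,interpolation=cv2.INTER_CUBIC),cv2.COLOR_RGB2BGR))
E
```

```text
t 6.7 case [ 32.63   0.59 187.88] yawerr -0.0024 rp [-3.1303  0.0244] Fcase [ 0.36 -0.14  0.42] w 39.64
cam in tool [ 0.07893401  0.00163392 -0.14664178]
0 [[237.1, 268.6], [275.8, 268.9], [314.5, 268.7]]
-7 [[235.4, 275.2], [275.6, 275.6], [315.9, 275.3]]
-19 [[232.3, 287.9], [275.4, 288.4], [318.6, 288.0]]
190 y -17.0 16.9 x 39.7 z 6.2 [241 310]
198 y -16.9 16.8 x 36.0 z 5.0 [241 310]
206 y -16.9 16.7 x 32.4 z 3.7 [241 310]
214 y -17.1 16.6 x 28.9 z 1.9 [241 310]
222 y -16.9 16.7 x 25.1 z 1.0 [241 310]
230 y -16.8 16.7 x 21.6 z -0.7 [241 310]
238 y -16.8 16.1 x 18.0 z -2.1 [241 309]
246 y -16.7 16.1 x 14.3 z -3.4 [241 309]
254 y -22.3 16.2 x 10.5 z -4.4 [231 309]
262 y -21.2 21.5 x 7.0 z -6.1 [231 319]
270 y -20.2 21.5 x 3.4 z -7.5 [231 319]
278 y -19.2 21.6 x -0.9 z -8.0 [231 319]
286 y -19.1 21.6 x -4.6 z -9.4 [231 319]
```

View pics/w3c.png

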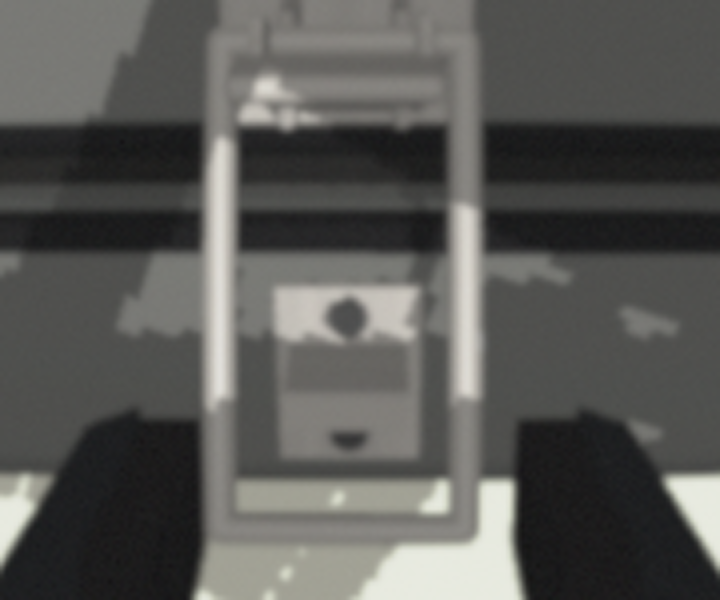

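Request:
step_arm(
  grip=[0.44, 0.44],
  delta_pos=[
    [0, -1.9, 0],
    [0, 0, 0],
  ],
  turn=[0, 0],
)

```text
time_s: 6.95
ee_pos: [0.5737, 0.0079, 0.1879]
tool_rot: [-3.13, 0.024, -2.798]
wrist_force: [-0.1, -0.3, 0.8]
width: 0.0391
```

```bash
python3 - <<'E'
from h import *
s=rep()
p=vision.get_image('wrist')
c=p['img'][150:300,190:370]; cv2.imwrite('pics/w4c.png',cv2.cvtColor(cv2.resize(c,None,fx=4,fy=4,interpolation=cv2.INTER_CUBIC),cv2.COLOR_RGB2BGR))
E
```

```text
t 6.95 case [ 32.63  -1.46 187.91] yawerr -0.0024 rp [-3.1302  0.0244] Fcase [-0.19 -0.26  0.81] w 39.13
```

View pics/w4c.png

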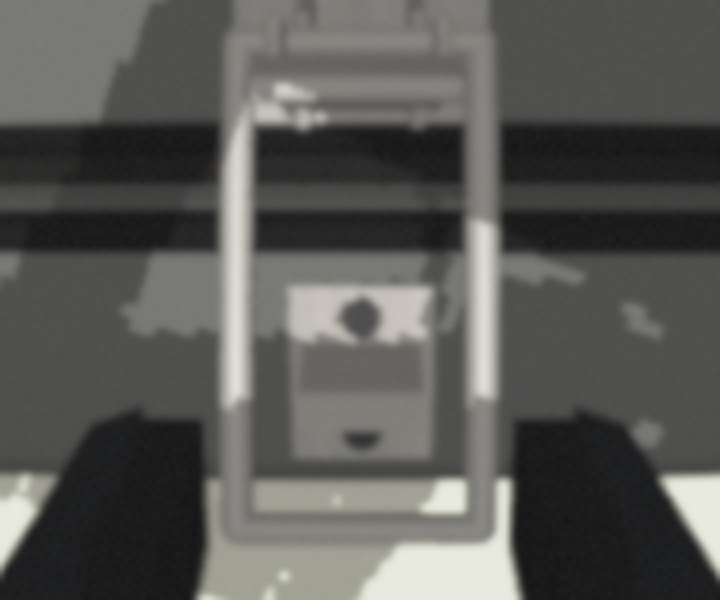

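Request:
step_arm(
  grip=[0.3, 0.3, 0.3, 0.3],
  delta_pos=[
    [0, 0, 0],
    [0, 0, 0],
    [0, 0, 0],
    [0, 0, 0],
  ],
  turn=[0, 0, 0, 0],
  force=6,
)

```text
time_s: 7.4
ee_pos: [0.5737, 0.0079, 0.1879]
tool_rot: [-3.13, 0.024, -2.798]
wrist_force: [0.5, -0.3, 0.1]
width: 0.0336
```

```bash
python3 - <<'E'
from h import *
s=rep()
E
```

```text
t 7.4 case [ 32.62  -1.43 187.88] yawerr -0.0024 rp [-3.1303  0.0244] Fcase [ 0.39 -0.49  0.05] w 33.59
```

Request:
step_arm(
  grip=[0.3, 0.3, 0.3, 0.3, 0.3, 0.3],
  delta_pos=[
    [0, 0, 0],
    [-2.6, 0, 3],
    [-2.6, 0, 3],
    [-2.6, 0, 3],
    [-2.6, 0, 3],
    [0, 0, 0],
  ],
  turn=[0, 0, 0, 0, 0, 0],
  force=13,
)

```text
time_s: 8.0
ee_pos: [0.5839, 0.0116, 0.1746]
tool_rot: [-3.131, 0.022, -2.798]
wrist_force: [-0.4, -1.0, 1.7]
width: 0.033
```

```bash
python3 - <<'E'
from h import *
s=rep(); print(delta(s,[42.2,-1.4,168]))
p=vision.get_image('wrist')
c=p['img'][130:290,190:370]; cv2.imwrite('pics/w5c.png',cv2.cvtColor(cv2.resize(c,None,fx=3.7,fy=3.7,interpolation=cv2.INTER_CUBIC),cv2.COLOR_RGB2BGR))
E
```

```text
t 8.0 case [ 43.38  -1.44 174.6 ] yawerr -0.0023 rp [-3.1307  0.022 ] Fcase [-0.73 -0.82  1.67] w 32.99
[1.32300155 0.10479126 6.57229347]
```

View pics/w5c.png

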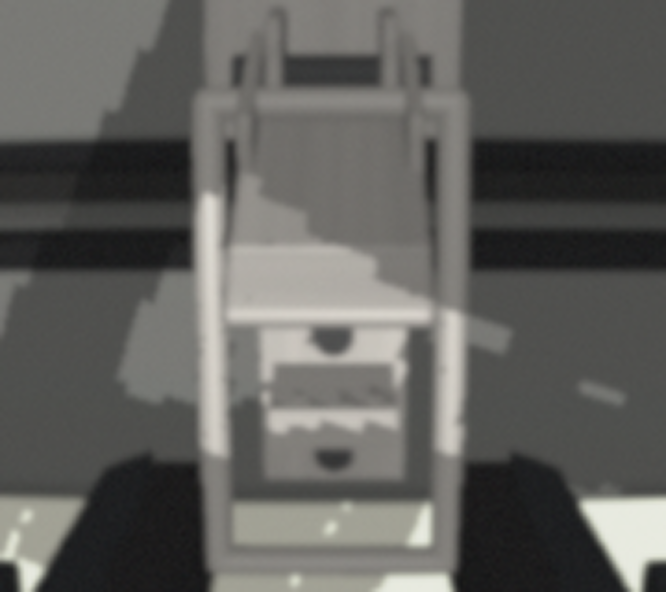

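Request:
step_arm(
  grip=[0.3, 0.3, 0.3, 0.3, 0.3],
  delta_pos=[
    [0.4, 0, 3.5],
    [0.4, 0, 3.5],
    [0, 0, 3.5],
    [0, 0, 3],
    [0, 0, 0],
  ],
  turn=[0, 0, 0, 0, 0],
)

```text
time_s: 8.55
ee_pos: [0.5846, 0.0118, 0.161]
tool_rot: [-3.13, 0.026, -2.798]
wrist_force: [0.3, -0.1, 1.1]
width: 0.0331
```

```bash
python3 - <<'E'
from h import *
s=rep(); print(delta(s,[42.4,-1.4,153]))
E
```

```text
t 8.55 case [ 44.12  -1.52 161.03] yawerr -0.0021 rp [-3.1303  0.0255] Fcase [ 0.22 -0.16  1.14] w 33.11
[1.92099396 0.20215919 7.97854805]
```

Request:
step_arm(
  grip=[0.3, 0.3, 0.3, 0.3],
  delta_pos=[
    [0.7, 0, 3],
    [0.7, 0, 3],
    [0.5, 0, 1.5],
    [0, 0, 0],
  ],
  turn=[0, 0, 0, 0],
)

```text
time_s: 8.95
ee_pos: [0.5832, 0.0112, 0.153]
tool_rot: [-3.13, 0.027, -2.798]
wrist_force: [0.4, 1.3, 1.2]
width: 0.0325
```

```bash
python3 - <<'E'
from h import *
s=rep(); print(delta(s,[42.4,-1.4,153]))
p=vision.get_image('wrist')
c=p['img'][130:290,190:370]; cv2.imwrite('pics/w6c.png',cv2.cvtColor(cv2.resize(c,None,fx=3.7,fy=3.7,interpolation=cv2.INTER_CUBIC),cv2.COLOR_RGB2BGR))
V,U=np.mgrid[0:420,0:560]; P=tocase(funproj(p,U,V,p['depth']).reshape(-1,3)).reshape(420,560,3)
m=(p['depth']>0)&(abs(P[...,1])<16)&(P[...,0]>10)&(P[...,0]<60)&(P[...,2]>145)&(U>215)&(U<340)
u0=276
for v in range(190,290,3):
    q=P[v,u0-8:u0+9]; q=np.median(q,0); e=np.median(P[v,[u0-32,u0-31,u0+31,u0+32]],0); print(v,q.round(1),e.round(1))
E
```

```text
t 8.95 case [ 42.66  -1.58 152.98] yawerr -0.0022 rp [-3.1302  0.0266] Fcase [0.79 1.12 1.2 ] w 32.5
[ 0.26428886  0.17513936 -0.0331193 ]
190 [ -6.3  -0.6 178.9] [ -6.1  -1.1 178.2]
193 [ -5.7  -0.6 180.8] [ -4.8  -1.1 177.6]
196 [ -5.2  -0.5 183.1] [ -3.8  -1.1 178.4]
199 [ -4.6  -0.5 184.8] [ -2.6  -1.4 178.4]
202 [ -3.9  -0.5 186.1] [ -1.5  -1.3 178.7]
205 [ -3.4  -0.5 188.1] [ -0.7  -1.4 179.9]
208 [ -2.7  -0.4 189.2] [  0.3  -1.5 180.6]
211 [ -2.2  -0.4 191.2] [  1.2  -1.6 181.4]
214 [ -1.7  -0.4 192.6] [  2.4  -1.6 181.7]
217 [ -1.1  -0.3 194.1] [  3.   -1.8 183.1]
220 [ -0.5  -0.3 195.3] [  4.1  -1.9 183.5]
223 [-1.00e-01 -3.00e-01  1.97e+02] [  5.1  -2.  184.1]
226 [  0.6  -0.3 197.9] [  6.4  -2.  183.9]
229 [  1.4  -0.3 198.5] [  7.5  -2.1 184.2]
232 [  2.1  -0.3 199.6] [  8.5  -2.1 184.8]
235 [  2.9  -0.3 200.1] [  3.2  -0.3 199.5]
238 [ 3.500e+00 -2.000e-01  2.013e+02] [  3.6  -4.2 201. ]
241 [ 4.200e+00 -2.000e-01  2.019e+02] [  4.4  -0.3 201.6]
244 [ 4.900e+00 -2.000e-01  2.028e+02] [ 5.100e+00 -2.000e-01  2.025e+02]
247 [ 5.800e+00 -2.000e-01  2.031e+02] [ 6.000e+00 -2.000e-01  2.029e+02]
250 [ 30.4  -1.3 156. ] [ 25.3  -0.7 166.3]
253 [ 30.7  -1.2 158.7] [ 26.8  -0.9 166.4]
256 [ 30.8  -1.2 161.4] [ 28.7  -1.  165.7]
259 [ 30.9  -1.1 164.2] [ 30.3  -6.7 165.7]
262 [ 31.2  -1.1 166.6] [ 32.3  -1.1 164.8]
265 [ 33.   -1.1 166.3] [ 34.5  -1.1 163.8]
268 [ 34.7  -1.1 166.1] [ 36.3  -1.1 163.5]
271 [ 36.1  -1.1 166.4] [ 37.7  -1.2 164. ]
274 [ 46.8  -1.5 151.2] [ 39.6  -1.2 163.4]
277 [ 43.7  -1.3 159.3] [ 41.9  -1.3 162.4]
280 [ 44.2  -1.3 161.4] [ 43.5  -1.2 162.6]
283 [ 45.5  -1.3 162.1] [ 45.8  -1.2 161.8]
286 [151.1  -5.1   1.2] [99.4 15.2 81.6]
289 [155.4  -5.1   0.5] [101.8   6.3  82.2]
```

View pics/w6c.png

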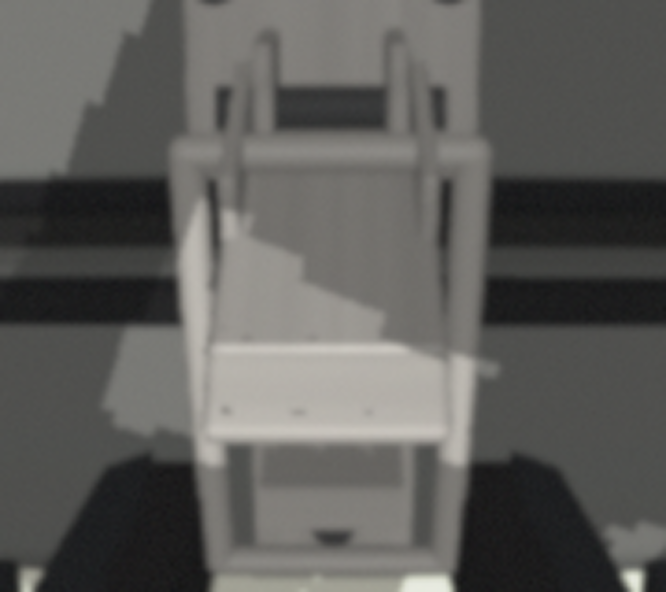

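Request:
step_arm(
  grip=[0.3, 0.3, 0.3, 0.3],
  delta_pos=[
    [1.8, 0, 0.2],
    [1.8, 0, 0.2],
    [1.5, 0, 0],
    [0, 0, 0],
  ],
  turn=[0, 0, 0, 0],
)

```text
time_s: 9.4
ee_pos: [0.5784, 0.0095, 0.1529]
tool_rot: [-3.13, 0.028, -2.798]
wrist_force: [-0.2, 1.2, 1.5]
width: 0.033
```

```bash
python3 - <<'E'
from h import *
s=rep()
E
```

```text
t 9.4 case [ 37.54  -1.59 152.9 ] yawerr -0.0022 rp [-3.13    0.0275] Fcase [0.26 1.21 1.55] w 32.96
```

Request:
step_arm(
  grip=[0.3, 0.3, 0.3],
  delta_pos=[
    [0.8, 0, 0],
    [0.8, 0, 0],
    [0, 0, 0],
  ],
  turn=[0, 0, 0],
)

```text
time_s: 9.7
ee_pos: [0.5766, 0.0088, 0.1529]
tool_rot: [-3.13, 0.027, -2.798]
wrist_force: [1.1, 1.3, 0.1]
width: 0.0329
```

```bash
python3 - <<'E'
from h import *
s=rep()
E
```

```text
t 9.7 case [ 35.63  -1.58 152.9 ] yawerr -0.0023 rp [-3.13    0.0274] Fcase [1.42 0.82 0.1 ] w 32.85
```

Request:
step_arm(
  grip=[0.3, 0.3],
  delta_pos=[
    [0.6, 0, 0],
    [0, 0, 0],
  ],
  turn=[0, 0],
)

```text
time_s: 9.9
ee_pos: [0.5759, 0.0086, 0.1528]
tool_rot: [-3.13, 0.027, -2.798]
wrist_force: [1.5, 0.9, 0.9]
width: 0.0328
```

```bash
python3 - <<'E'
from h import *
s=rep()
E
```

```text
t 9.9 case [ 34.83  -1.57 152.76] yawerr -0.0023 rp [-3.1301  0.027 ] Fcase [1.67 0.33 0.86] w 32.84
```

Request:
step_arm(
  grip=[0.3, 0.3],
  delta_pos=[
    [0.4, 0, 0],
    [0, 0, 0],
  ],
  turn=[0, 0],
)

```text
time_s: 10.1
ee_pos: [0.5754, 0.0084, 0.1526]
tool_rot: [-3.13, 0.027, -2.798]
wrist_force: [0.1, 1.4, 0.5]
width: 0.0331
```

```bash
python3 - <<'E'
from h import *
s=rep()
E
```

```text
t 10.1 case [ 34.32  -1.54 152.63] yawerr -0.0023 rp [-3.1302  0.0267] Fcase [0.52 1.28 0.51] w 33.08
```

Request:
step_arm(
  grip=[0.3, 0.3],
  delta_pos=[
    [0.4, 0, -0.1],
    [0, 0, 0],
  ],
  turn=[0, 0],
)

```text
time_s: 10.3
ee_pos: [0.575, 0.0082, 0.1527]
tool_rot: [-3.13, 0.027, -2.798]
wrist_force: [0.9, 0.0, 1.2]
width: 0.0333
```

```bash
python3 - <<'E'
from h import *
s=rep()
E
```

```text
t 10.3 case [ 33.9   -1.57 152.7 ] yawerr -0.0022 rp [-3.1301  0.0267] Fcase [ 0.87 -0.27  1.18] w 33.26
```

Request:
step_arm(
  grip=[0.3, 0.3],
  delta_pos=[
    [0.4, 0, 0],
    [0, 0, 0],
  ],
  turn=[0, 0],
)

```text
time_s: 10.5
ee_pos: [0.5745, 0.0081, 0.1526]
tool_rot: [-3.13, 0.027, -2.798]
wrist_force: [1.1, 0.4, -0.6]
width: 0.033
```

```bash
python3 - <<'E'
from h import *
s=rep()
p=vision.get_image('wrist'); rep()
c=p['img'][130:290,190:370]; cv2.imwrite('pics/w7c.png',cv2.cvtColor(cv2.resize(c,None,fx=3.7,fy=3.7,interpolation=cv2.INTER_CUBIC),cv2.COLOR_RGB2BGR))
V,U=np.mgrid[0:420,0:560]; P=tocase(funproj(p,U,V,p['depth']).reshape(-1,3)).reshape(420,560,3)
u0=276
for v in range(225,290,3):
    q=P[v,u0-8:u0+9]; q=np.median(q,0); e=np.median(P[v,[u0-32,u0-31,u0+31,u0+32]],0); print(v,q.round(1),e.round(1))
E
```

```text
t 10.5 case [ 33.42  -1.56 152.61] yawerr -0.0022 rp [-3.1302  0.0266] Fcase [ 1.19  0.01 -0.61] w 33.01
t 10.55 case [ 33.43  -1.54 152.58] yawerr -0.0022 rp [-3.1302  0.0266] Fcase [1.68 0.02 0.73] w 33.05
225 [ 11.5  -1.4 147.2] [  7.   -0.  158.3]
228 [ 12.6  -1.4 148.3] [  8.7  -0.2 157.7]
231 [ 13.9  -1.4 149.1] [  9.6  -0.2 159.2]
234 [ 15.6  -1.4 148.9] [ 11.3  -0.2 158.9]
237 [ 16.9  -1.4 149.5] [ 12.9  -0.2 158.7]
240 [ 18.6  -1.4 149.5] [ 14.9  -0.3 157.7]
243 [ 20.4  -1.4 149.3] [ 12.4  -0.8 166.4]
246 [ 20.8  -1.4 151.8] [ 13.9  -0.7 166.3]
249 [ 22.8  -1.4 151.1] [ 15.7  -0.8 165.5]
252 [ 23.9  -1.4 152.3] [ 17.4  -0.8 165.3]
255 [ 25.8  -1.4 151.9] [ 19.2  -1.1 164.8]
258 [ 27.6  -1.4 151.7] [ 20.9  -1.1 164.6]
261 [ 29.7  -1.4 151. ] [ 22.9  -1.1 163.8]
264 [ 30.4  -1.4 152.9] [ 24.4  -1.1 163.8]
267 [ 30.1  -1.3 156.5] [ 26.3  -1.1 163.4]
270 [ 30.3  -1.3 159.2] [ 28.1  -1.1 163.2]
273 [ 30.7  -1.2 161.5] [ 29.6  -1.2 163.4]
276 [ 30.7  -1.2 164.1] [ 31.6  -1.2 162.9]
279 [ 30.8  -1.2 166.8] [ 33.5  -1.3 162.4]
282 [ 32.6  -1.2 166.5] [ 35.5  -1.2 162.2]
285 [ 34.3  -1.2 166.5] [ 37.2  -1.2 162.2]
288 [ 35.9  -1.2 166.8] [ 43.2  -0.4 155.8]
```

View pics/w7c.png

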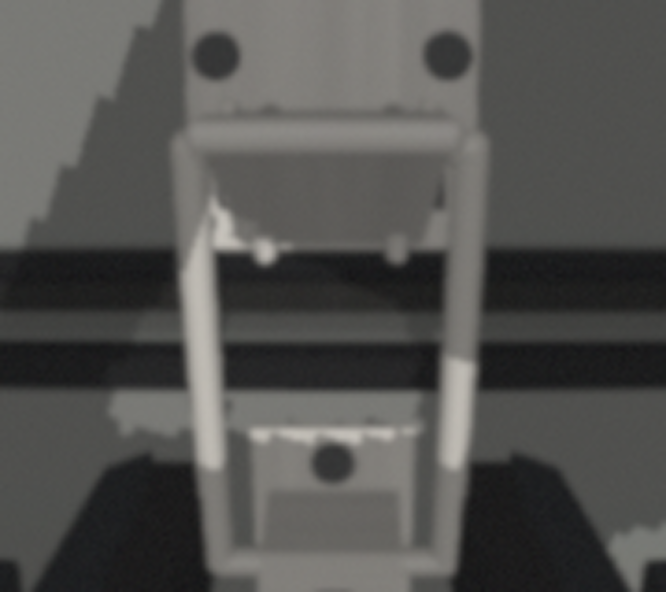

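Request:
step_arm(
  grip=[0.3, 0.3],
  delta_pos=[
    [0.4, 0, -0.1],
    [0, 0, 0],
  ],
  turn=[0, 0],
)

```text
time_s: 10.75
ee_pos: [0.5742, 0.008, 0.1527]
tool_rot: [-3.13, 0.027, -2.798]
wrist_force: [0.5, 0.3, 0.7]
width: 0.0331
```

```bash
python3 - <<'E'
from h import *
s=rep()
E
```

```text
t 10.75 case [ 33.09  -1.56 152.66] yawerr -0.0023 rp [-3.1302  0.0269] Fcase [0.59 0.06 0.7 ] w 33.1
```

Request:
step_arm(
  grip=[0.3, 0.3],
  delta_pos=[
    [0.4, 0, 0],
    [0, 0, 0],
  ],
  turn=[0, 0],
)

```text
time_s: 10.95
ee_pos: [0.5741, 0.008, 0.1527]
tool_rot: [-3.13, 0.028, -2.798]
wrist_force: [0.8, 1.0, 0.1]
width: 0.0332
```

```bash
python3 - <<'E'
from h import *
s=rep()
E
```

```text
t 10.95 case [ 32.97  -1.54 152.69] yawerr -0.0023 rp [-3.1301  0.0276] Fcase [1.14 0.7  0.12] w 33.17
```

Request:
step_arm(
  grip=[0.3, 0.3],
  delta_pos=[
    [0.5, 0, 0],
    [0, 0, 0],
  ],
  turn=[0, 0],
)

```text
time_s: 11.15
ee_pos: [0.5739, 0.0079, 0.1527]
tool_rot: [-3.13, 0.029, -2.798]
wrist_force: [1.4, 0.7, -0.1]
width: 0.033
```

```bash
python3 - <<'E'
from h import *
s=rep()
E
```

```text
t 11.15 case [ 32.79  -1.56 152.71] yawerr -0.0024 rp [-3.13    0.0285] Fcase [ 1.57  0.18 -0.12] w 33.03
```

Request:
step_arm(
  grip=[0.3],
  delta_pos=[
    [0.6, 0, 0],
  ],
  turn=[0],
)

```text
time_s: 11.25
ee_pos: [0.5738, 0.0078, 0.1528]
tool_rot: [-3.13, 0.03, -2.798]
wrist_force: [3.7, 1.7, -1.6]
width: 0.0329
```

```bash
python3 - <<'E'
from h import *
s=rep()
E
```

```text
t 11.25 case [ 32.64  -1.55 152.78] yawerr -0.0024 rp [-3.1299  0.0296] Fcase [ 4.1   0.37 -1.59] w 32.89
```

```bash
python3 - <<'E'
from h import *
p=vision.get_image('wrist'); rep(); p=vision.get_image('side'); rep()
E
```

```text
t 11.3 case [ 32.61  -1.58 152.79] yawerr -0.0024 rp [-3.1299  0.0296] Fcase [ 5.65  0.48 -2.58] w 33.35
t 11.35 case [ 32.6   -1.58 152.81] yawerr -0.0024 rp [-3.1299  0.0295] Fcase [ 4.47  0.58 -2.12] w 32.79
```

Request:
step_arm(
  grip=[0.3],
  delta_pos=[
    [0.55, 0, 0.1],
  ],
  turn=[0],
)

```text
time_s: 11.45
ee_pos: [0.5737, 0.0078, 0.1528]
tool_rot: [-3.13, 0.031, -2.798]
wrist_force: [4.3, 2.3, -1.9]
width: 0.0331
```

```bash
python3 - <<'E'
from h import *
rep()
p=vision.get_image('wrist'); rep()
c=p['img'][130:310,190:370]; cv2.imwrite('pics/w8c.png',cv2.cvtColor(cv2.resize(c,None,fx=3.3,fy=3.3,interpolation=cv2.INTER_CUBIC),cv2.COLOR_RGB2BGR))
V,U=np.mgrid[0:420,0:560]; P=tocase(funproj(p,U,V,p['depth']).reshape(-1,3)).reshape(420,560,3)
u0=276
for v in range(261,296,3):
    q=P[v,u0-8:u0+9]; q=np.median(q,0); e=np.median(P[v,[u0-32,u0-31,u0+31,u0+32]],0); print(v,q.round(1),e.round(1))
p=vision.get_image('top'); rep()
E
```

```text
t 11.45 case [ 32.53  -1.58 152.78] yawerr -0.0024 rp [-3.1298  0.0307] Fcase [ 4.81  0.76 -1.95] w 33.09
t 11.5 case [ 32.5   -1.57 152.8 ] yawerr -0.0024 rp [-3.1298  0.0307] Fcase [ 5.34  0.64 -2.23] w 32.89
261 [ 28.5  -1.4 151.7] [ 21.6  -1.1 164.6]
264 [ 29.9  -1.4 152.4] [ 24.   -1.1 163. ]
267 [ 29.7  -1.4 155.9] [ 25.6  -1.2 163.2]
270 [ 29.8  -1.3 158.6] [ 27.1  -1.2 163.4]
273 [ 30.2  -1.3 160.7] [ 28.8  -1.2 163.3]
276 [ 30.1  -1.2 163.7] [ 30.9  -1.3 162.7]
279 [ 30.4  -1.2 166. ] [ 32.8  -1.3 162.2]
282 [ 31.8  -1.2 166.5] [ 34.7  -1.3 162. ]
285 [ 33.5  -1.2 166.5] [ 36.1  -1.3 162.6]
288 [ 35.1  -1.2 166.7] [ 35.1  -7.  167. ]
291 [ 47.5  -1.6 150.8] [ 42.3  -0.3 158.8]
294 [ 50.1  -1.6 149.9] [ 44.4  -0.3 158.4]
t 11.55 case [ 32.49  -1.56 152.79] yawerr -0.0024 rp [-3.1298  0.0306] Fcase [ 5.59 -0.37 -2.71] w 33.0
```

View pics/w8c.png

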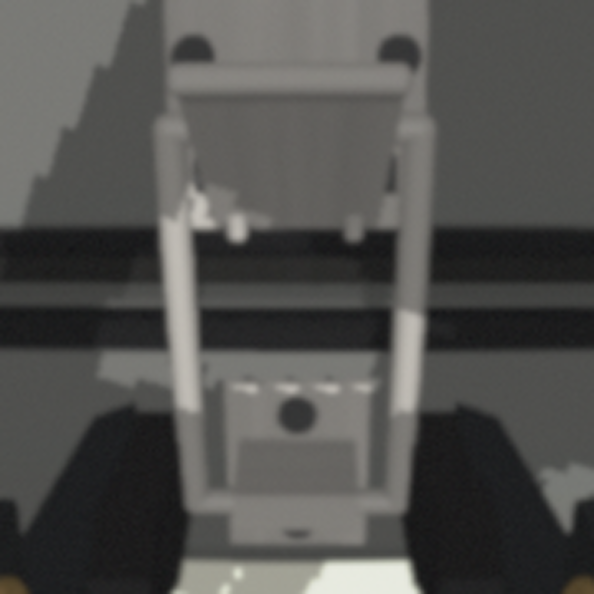

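Request:
step_arm(
  grip=[0.65, 0.65, 0.65, 0.65],
  delta_pos=[
    [0, 0, 0],
    [0, 0, 0],
    [0, 0, 0],
    [0, 0, 0],
  ],
  turn=[0, 0, 0, 0],
)

```text
time_s: 11.95
ee_pos: [0.5716, 0.007, 0.1521]
tool_rot: [-3.13, 0.025, -2.798]
wrist_force: [0.8, 0.5, 0.2]
width: 0.0571
```

Request:
step_arm(
  grip=[0.65, 0.65, 0.65, 0.65, 0.65],
  delta_pos=[
    [0, 0, -15],
    [0, 0, -25],
    [0, 0, -25],
    [0, 0, -20],
    [0, 0, 0],
  ],
  turn=[0, 0, 0, 0, 0],
)

```text
time_s: 12.45
ee_pos: [0.5684, 0.0068, 0.2433]
tool_rot: [-3.13, 0.024, -2.798]
wrist_force: [-0.7, -0.9, 0.8]
width: 0.0572
```

```bash
python3 - <<'E'
from h import *
s=rep()
p=vision.get_image('wrist'); save(p,'w9.png')
V,U=np.mgrid[0:420,0:560]; P=tocase(funproj(p,U,V,p['depth']).reshape(-1,3)).reshape(420,560,3)
u0=int(fproj(p,O+C@np.array([0,-.0014,.17]))[0,0]); print(u0)
for v in range(90,290,4):
    q=P[v,u0-5:u0+6]; q=np.median(q,0); 
    if q[2]>145: print(v,q.round(1))
m=(p['depth']>0)&(abs(abs(P[...,1]+1.4)-15)<2)&(P[...,2]>156)&(P[...,0]>-30)&(P[...,0]<50)
for x0 in range(-28,46,6):
    b=P[m&(abs(P[...,0]-x0)<.8)]
    if len(b): print(x0,len(b),np.median(b[:,2]).round(1))
E
```

```text
t 12.45 case [ 27.22  -0.7  243.27] yawerr -0.0026 rp [-3.1302  0.0239] Fcase [-0.99 -0.55  0.79] w 57.21
276
90 [-63.   -2.1 148.4]
94 [-59.9  -1.9 152.1]
98 [-57.   -2.  152.2]
102 [-54.1  -2.  151.8]
106 [-51.2  -2.  152.2]
110 [-48.3  -2.  151.8]
114 [-45.4  -2.  151.8]
118 [-42.5  -2.  151.8]
122 [-39.7  -2.  152.9]
126 [-36.7  -2.1 152.2]
130 [-33.8  -2.  151.8]
134 [-30.8  -2.1 151.9]
138 [-33.9  -1.  204. ]
142 [-31.3  -1.1 201.7]
146 [-27.8  -1.3 193.1]
150 [-24.6  -1.4 188.4]
154 [-21.3  -1.5 183.4]
158 [-17.7  -1.6 177.8]
162 [-13.6  -1.8 170.6]
166 [ -9.6  -1.9 164.4]
170 [ -3.5  -2.3 149.5]
174 [ -0.2  -2.3 148.5]
190 [ 12.4  -2.4 148.5]
194 [ 15.4  -2.3 149.2]
198 [ 18.5  -2.4 149.5]
202 [ 21.1  -2.3 151.5]
206 [ 24.1  -2.3 152.2]
210 [ 27.6  -2.4 151.3]
214 [ 29.9  -2.3 154.1]
218 [ 30.3  -2.2 161.6]
222 [ 31.4  -2.1 167. ]
226 [ 34.9  -2.1 166.2]
230 [ 44.4  -2.5 151.1]
234 [ 48.2  -2.5 150.4]
238 [ 52.7  -2.6 148.1]
-22 18 173.6
-16 24 172.3
-10 11 170.9
-4 11 169.7
2 1191 344.8
8 194 334.6
14 10 166.4
20 11 164.5
26 12 163.9
32 7 162.7
```

View pics/w9.png

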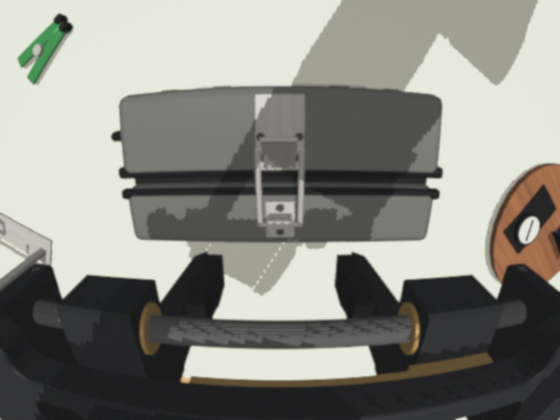

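Request:
step_arm(
  grip=[0, 0, 0, 0, 0, 0, 0, 0],
  delta_pos=[
    [14, -0.7, 0],
    [14, 0, 0],
    [10, 0, 0],
    [0, 0, 0],
    [0, 0, 10],
    [0, 0, 10],
    [0, 0, 10],
    [0, 0, 0],
  ],
  turn=[0, 0, 0, 0, 0, 0, 0, 0],
  force=20,
)

```text
time_s: 13.3
ee_pos: [0.5298, -0.0062, 0.2033]
tool_rot: [-3.135, 0.017, -2.798]
wrist_force: [0.2, -0.1, -0.3]
width: 0.0006
```

```bash
python3 - <<'E'
from h import *
s=rep(); print(delta(s,[-12,-1.4,193]))
p=vision.get_image('wrist'); save(p,'w10.png')
E
```

```text
t 13.3 case [-1.3470e+01  1.3000e-01  2.0328e+02] yawerr -0.0028 rp [-3.1351  0.0167] Fcase [ 0.16 -0.12 -0.35] w 0.58
[-1.30441038 -1.46421866 10.31062647]
```

View pics/w10.png

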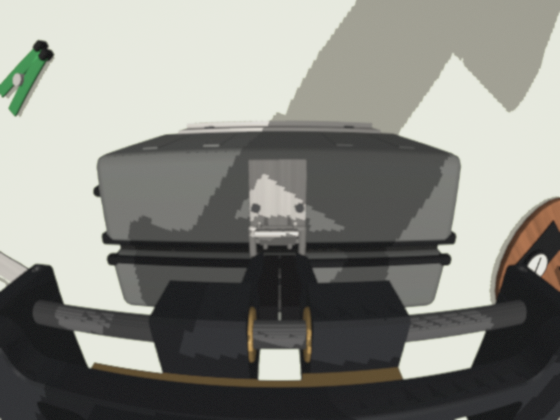

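Request:
step_arm(
  grip=[0, 0, 0, 0],
  delta_pos=[
    [-0.5, -1.4, 4],
    [0, 0, 4],
    [0, 0, 2],
    [0, 0, 0],
  ],
  turn=[0, 0, 0, 0],
)

```text
time_s: 13.75
ee_pos: [0.5322, -0.0075, 0.1935]
tool_rot: [-3.134, 0.018, -2.798]
wrist_force: [0.2, -0.3, -0.3]
width: 0.001
```

```bash
python3 - <<'E'
from h import *
s=rep()
E
```

```text
t 13.75 case [-11.71  -1.89 193.52] yawerr -0.0024 rp [-3.1342  0.0181] Fcase [ 0.1  -0.31 -0.29] w 1.05
```

Request:
step_arm(
  grip=[0, 0, 0, 0],
  delta_pos=[
    [2, 0.2, 0],
    [2, 0, 0],
    [2, 0, 0.3],
    [1.5, 0, 0.5],
  ],
  turn=[0, 0, 0, 0],
)

```text
time_s: 14.15
ee_pos: [0.5251, -0.0101, 0.1933]
tool_rot: [-3.133, 0.02, -2.798]
wrist_force: [1.6, 1.1, 0.1]
width: 0.0005
```

```bash
python3 - <<'E'
from h import *
s=rep()
E
```

```text
t 14.15 case [-19.26  -1.86 193.35] yawerr -0.0023 rp [-3.1334  0.0196] Fcase [1.85 0.48 0.08] w 0.5
```

Request:
step_arm(
  grip=[0, 0, 0],
  delta_pos=[
    [1.7, 0, 0.8],
    [1.7, 0, 1],
    [1.6, 0, 1.1],
  ],
  turn=[0, 0, 0],
)

```text
time_s: 14.45
ee_pos: [0.5211, -0.0116, 0.191]
tool_rot: [-3.133, 0.023, -2.798]
wrist_force: [2.0, 1.3, 0.8]
width: 0.0004
```

```bash
python3 - <<'E'
from h import *
s=rep()
E
```

```text
t 14.45 case [-23.54  -1.98 191.02] yawerr -0.0024 rp [-3.1327  0.0228] Fcase [2.27 0.54 0.83] w 0.44
```

Request:
step_arm(
  grip=[0, 0, 0, 0],
  delta_pos=[
    [1.8, 0, 1.3],
    [1.7, 0, 1.4],
    [1.6, 0, 1.5],
    [1.6, 0, 1.6],
  ],
  turn=[0, 0, 0, 0],
)

```text
time_s: 14.85
ee_pos: [0.5151, -0.0139, 0.1856]
tool_rot: [-3.132, 0.025, -2.798]
wrist_force: [0.5, 1.6, 2.9]
width: 0.0005
```

```bash
cat >> h.py <<'E'
def lev(s):
    c=tocase(s['ee_pos']); r=np.array([c[0]-9+14.3,c[2]-162]); R=np.hypot(*r); print('R',R.round(1),'a',(np.arctan2(r[1],-r[0])-np.arcsin(6/R)).round(3))
E
python3 - <<'E'
from h import *
s=rep(); lev(s)
E
```

```text
t 14.85 case [-29.96  -2.07 185.58] yawerr -0.0022 rp [-3.1323  0.0247] Fcase [1.06 1.37 2.91] w 0.46
R 34.1 a 0.586
```

Request:
step_arm(
  grip=[0, 0, 0, 0],
  delta_pos=[
    [1.5, 0, 1.7],
    [1.4, 0, 1.8],
    [1.3, 0, 1.9],
    [1.1, 0, 2],
  ],
  turn=[0, 0, 0, 0],
)

```text
time_s: 15.25
ee_pos: [0.5093, -0.0159, 0.1771]
tool_rot: [-3.133, 0.023, -2.798]
wrist_force: [-0.3, 0.5, 0.3]
width: 0.0001
```

```bash
python3 - <<'E'
from h import *
s=rep(); lev(s)
E
```

```text
t 15.25 case [-36.11  -2.   177.11] yawerr -0.0023 rp [-3.1326  0.0234] Fcase [-0.1   0.6   0.31] w 0.09
R 34.3 a 0.28
```

Request:
step_arm(
  grip=[0, 0, 0],
  delta_pos=[
    [0.8, 0, 2],
    [0.6, 0, 2],
    [0.4, 0, 1.5],
  ],
  turn=[0, 0, 0],
)

```text
time_s: 15.55
ee_pos: [0.5065, -0.0169, 0.17]
tool_rot: [-3.133, 0.021, -2.798]
wrist_force: [-0.8, -0.5, -0.9]
width: 0.0006
```

```bash
python3 - <<'E'
from h import *
s=rep(); lev(s)
p=vision.get_image('wrist'); save(p,'w11.png')
E
```

```text
t 15.55 case [-39.02  -1.98 170.  ] yawerr -0.0023 rp [-3.1331  0.0209] Fcase [-0.96 -0.2  -0.86] w 0.57
R 34.7 a 0.059
```

View pics/w11.png

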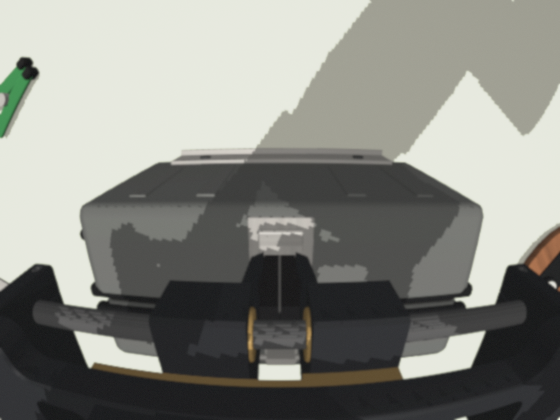

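Request:
step_arm(
  grip=[0, 0, 0],
  delta_pos=[
    [0, 0, 1],
    [0, 0, 1],
    [0, 0, 0.8],
  ],
  turn=[0, 0, 0],
)

```text
time_s: 15.9
ee_pos: [0.5064, -0.0169, 0.1683]
tool_rot: [-3.133, 0.02, -2.798]
wrist_force: [-4.6, 2.5, 8.8]
width: 0.0004
```

```bash
python3 - <<'E'
from h import *
s=rep(); lev(s)
E
```

```text
t 15.9 case [-39.2   -1.99 168.34] yawerr -0.0021 rp [-3.1334  0.0198] Fcase [-3.45  3.93  8.79] w 0.39
R 34.5 a 0.01
```

Request:
step_arm(
  grip=[0, 0, 0, 0, 0, 0],
  delta_pos=[
    [0, 0, -10],
    [0, 0, -25],
    [0, 0, -30],
    [0, 0, -30],
    [0, 0, -20],
    [0, 0, 0],
  ],
  turn=[0, 0, 0, 0, 0, 0],
)

```text
time_s: 16.5
ee_pos: [0.5035, -0.0168, 0.2895]
tool_rot: [-3.133, 0.019, -2.798]
wrist_force: [-0.2, -0.4, 0.3]
width: 0.0007
```

Request:
step_arm(
  grip=[0, 0],
  delta_pos=[
    [-25, 0, 0],
    [-15, 0, 0],
  ],
  turn=[0, 0],
)

```text
time_s: 16.7
ee_pos: [0.5412, -0.0036, 0.2905]
tool_rot: [-3.132, 0.021, -2.799]
wrist_force: [0.1, 0.1, -0.0]
width: 0.0005
```

```bash
python3 - <<'E'
from h import *
s=rep()
p=vision.get_image('wrist'); save(p,'w12.png')
V,U=np.mgrid[0:420,0:560]; P=tocase(funproj(p,U,V,p['depth']).reshape(-1,3)).reshape(420,560,3)
u0=int(fproj(p,O+C@np.array([0,-.0014,.17]))[0,0]); print(u0)
for v in range(90,260,4):
    q=P[v,u0-5:u0+6]; q=np.median(q,0); 
    if q[2]>145: print(v,q.round(1))
m=(p['depth']>0)&(abs(abs(P[...,1]+1.4)-15)<2)&(P[...,2]>156)&(P[...,2]<190)&(P[...,0]>-30)&(P[...,0]<50)
for x0 in range(-28,46,6):
    b=P[m&(abs(P[...,0]-x0)<.8)]
    if len(b): print(x0,len(b),np.median(b[:,2]).round(1))
for n in ('clip','compass','headlamp'):
    r=models.pinpoint(n,p); print(n,[(round(a['score'],2),np.round(a['location'],4).tolist()) for a in r[:1]])
c=p['img'][100:260,190:370]; cv2.imwrite('pics/w12c.png',cv2.cvtColor(cv2.resize(c,None,fx=3.7,fy=3.7,interpolation=cv2.INTER_CUBIC),cv2.COLOR_RGB2BGR))
E
```

```text
t 16.7 case [ -1.93  -1.22 290.48] yawerr -0.0034 rp [-3.1318  0.0206] Fcase [ 0.13  0.1  -0.03] w 0.47
278
122 [-65.7  -1.6 145.8]
126 [-62.4  -1.6 149.1]
130 [-59.1  -1.6 152.3]
134 [-57.4  -1.3 170.7]
138 [-54.   -0.6 169.5]
142 [-50.6  -1.4 168.8]
146 [-47.2  -1.4 168.6]
150 [-43.9  -1.4 168.7]
154 [-40.5  -1.4 168.6]
158 [-37.2  -1.4 168.9]
162 [-33.7  -1.5 168.4]
166 [-30.4  -1.5 168.7]
170 [-27.   -1.5 168.9]
174 [-23.5  -1.5 168.6]
178 [-20.   -1.5 168.4]
182 [-16.6  -1.5 168.7]
186 [-13.1  -1.5 168.8]
190 [ -5.   -1.8 152.4]
194 [ -0.2  -1.9 148.8]
202 [  8.5  -2.  145.7]
206 [ 11.3  -1.9 149.1]
210 [ 15.1  -1.9 149.7]
214 [ 18.4  -1.9 151.3]
218 [ 21.9  -1.9 152.7]
222 [ 26.2  -2.  151.7]
226 [ 27.9  -1.9 157.7]
230 [ 28.2  -1.8 166.6]
234 [ 32.   -1.8 166.8]
238 [ 42.5  -2.  152.1]
242 [ 47.3  -2.1 150.7]
246 [ 53.3  -2.1 147.1]
258 [-10.3   0.  294.4]
-28 15 162.8
-22 10 162.9
-16 10 163.3
-10 7 162.4
-4 6 163.1
2 9 162.5
8 7 162.7
14 6 162.7
20 7 162.7
26 8 162.6
32 13 162.7
clip [(0.8, [0.5017, -0.3646, -0.0015])]
compass [(0.95, [0.5035, 0.3759, 0.0202])]
headlamp [(0.75, [0.4857, 0.4764, 0.0259])]
```

View pics/w12c.png

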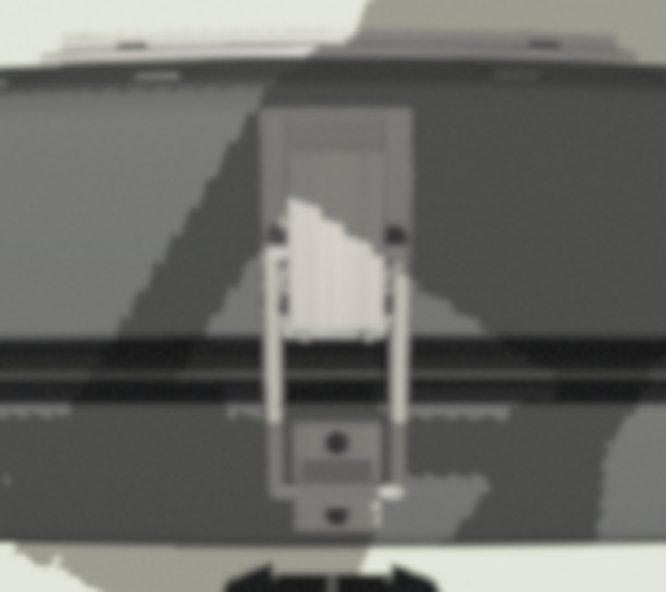

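```bash
python3 -c "
from h import *
s=rep(); print(np.abs(s['joint_vel']).max()); print(robot.close_job())"
```

```text
t 16.9 case [ -3.51  -0.75 289.33] yawerr -0.0027 rp [-3.1333  0.0175] Fcase [-0.17  0.64  0.46] w 0.58
0.01574497451576583
the job is handed in; nothing more can be done
None
```

The latch is shut and the job was handed in at about 17 s of the 54 s; no verdict was reported.

- **Hooking the loop:** I pinched the loop at its bar and lifted it out over the keeper's lip. I then lowered it and drew it in under the lip until the wrist read 4.5–5.6 N for about 0.3 s, under the 9 N limit. In the depth picture the keeper, and so the lid, had moved in by about 0.5 mm. I estimated the lever angle there as 0.8–1.0 rad.
- **Closing the lever:** After letting go of the loop, I swung the lever down with the closed fingers. The force stayed around 3 N at each stop on the way, then fell away as the lever went over centre. A final press read 10.2 N in all (8.8 N downwards) against the lever lying home, well under the 30 N limit.
- **Last checks:** In the final wrist picture the lever lies flat, its face at 168.4–168.9 mm along its length, and the loop is level. The bar is under the lip, and the keeper sits about 2.5 mm further in than at the start. The gripper was clear, about 12 cm above the latch.
- **Bystanders:** The clip and the compass are within 5 mm of their first readings. The headlamp read about 8 mm off, at a lower score. I never went near it, so I take that as network error.
- **What disagreed:**
  - The wrist camera's sideways calibration was about 1.7 mm off from the fingers; I corrected for that by eye before gripping.
  - The tool drifted to about 0.03 rad off vertical during the moves.
  - I could not read the lid angle directly. That it is drawn in on its gasket is judged from the keeper's position.

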